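Discharge a capacitor and crate it

ROBOT

A 6-joint arm with a two-finger parallel gripper is mounted at the origin on the work surface. World frame = base frame: x ahead of the robot, y to its left, z up, the work surface at z = 0. Lengths are in m, angles in degrees, forces in N, time in s.
With the tool pointing down it reaches from about 0.4 to 0.825 m from the base axis. Payload 7 kg.
Tool frame: the origin (TCP) lies at the very end of the fingers, on their centre line; the grasp point (between the pads) lies tcp_to_grasp behind it (tcp_to_grasp is the distance from the TCP to the grasp point, in m); x points along the fingers, y is the direction in which the jaws open and shut, and the axes are right-handed (so a half turn about x gives the same grasp; the last joint's range is limited). The gripper opens to 88 mm and grips with 3 to 60 N. Pads are 19 mm wide; open, the fingers measure 130 mm over their backs; the gripper's body (78 mm by 193 mm) begins 47 mm behind the grasp point.
Start: joints at [-58.149, 20.546, 0.682, 0, -70.136, -16.507], TCP at [0.179, -0.651, 0.227] pointing down, gripper open.
Joint ranges: [-176.03, 176.03], [-82.01, 121.73], [-58.28, 71.71], [-173.87, 95.51], [-174.79, -0.11], [-173.66, 173.66]. Speed limits (degrees/s): [136.94, 136.94, 172.46, 180, 180, 180].

INTERFACE

Orientations are given as [roll, pitch, yaw] about the fixed x, y, z axes, in that order (R = Rz(yaw) Ry(pitch) Rx(roll)).
In Python, from plant import * gives the robot as it stands. The module is installed in compiled form; this text tells all that it offers.
- The arm moves only by the shell command python3 -m pendant 'ROWS'. ROWS is JSON, a list of rows, each an object with "claw": the finger opening in mm, from 0 to 87.6; "linear": the shift along the tool's x, y, z in mm, a list of three; "twist": the turn about the tool's x in rad. In form: [{"claw": claw, "linear": [tx, ty, tz], "twist": twist}, ...]. A call has exactly 10 rows; each row shifts and turns the commanded pose from where the row before left it, along the tool's axes as they then stand; what a row does not reach is not made up. A row lasts 1/12 s, in which the tool goes at most 41.7 mm and 7.16 degrees, less where a joint would pass 70% of its speed; a pose out of reach is approached as far as the arm can. A call with a gripper value outside its range is refused whole. The fingers move at their own pace and stop on an object; the grip force is fixed at half the most. Time passes only in rows, so rows that do not move let the fingers close, or fill a call up. It gives the time, the measured TCP pose, the force and the opening at its end, in the units of the state.
- get_obs(): the state, without advancing time (a new reading comes with each control period).
- snapshot(name): name is "scene" or "side" or "wrist"; returns (picture, depth): 384x512x3 uint8, red, green, blue; 384x512 float32, m along the optical axis (not along the pixel's ray), 0 where there is no reading.
- camera_params(name): a dict with "fx", "fy", "cx", "cy" (pixels), "rvec" (rotation vector, rad) and "tvec" (3), from world to camera coordinates, as OpenCV has them. Camera axes: x right, y down, z forward; pixel columns grow to the right and rows downward; lengths in m; the calibration is good to about 2 mm. A picture is of the moment at which its call begins: read the wrist's pose just before it. camera_params takes no time and is no camera call; for the wrist camera it gives the pose at the moment of the call.
- close_job(): hands the job in, once; it reports no verdict.
Trained networks look in the newest picture that a camera, given by its name, has taken for a name from the list of things; names that differ only in an ending like _2 or _b are one class to them, and where a whole thing is asked for, a point or a joint stands for the part that bears it (a point fixed in the world has none). Each returns a list of dicts, best first, with "confidence" (0 to 1); they miss things now and then, are a little off and sometimes report something else, mostly with a low value. They report only what shows in the picture. A call takes as long as a camera call. They do not tell look-alikes from the thing itself.
- boxes_of(camera, target): "xy" ([column, row] in pixels, amid what is visible of it).
The state is a dict: "clock": time; "joint_pos": joint angles; "qvel": joint speeds; "tau": joint torques, N m; "tool_pos": TCP position; "orientation": TCP orientation; "force": force on the tool from outside, world axes, zero at the start; "moment": the same for the moment, N m; "opening": finger opening in m.
Only numpy, scipy, OpenCV 4.12 (cv2) and the standard library are available. Lean on these libraries where they do the work, as an engineer would, in place of code of your own. Each camera call takes 0.05 s, during which the arm holds its last target. There are 200 camera calls.

TASK

Stand the blue capacitor upright on the round copper plate of the discharge station and let go of it; then press the station's red spring plunger down to its stop and hold it there for a full second. After that, put the capacitor upright into the one empty cell of the yellow crate, the cell with the green disc: set it down, do not drop it, and leave the other capacitors, the spool and the bottle where they are.

Things in the scene. Friction and masses are not known exactly. Their poses are not given: they have to be found in the camera images.
- capacitor: the loose blue cylindrical capacitor, 50 mm diameter, 98 mm tall (105 mm with the two brass terminals on its aluminium top), about 0.25 kg; it starts standing on the bench, outside the crate. Origin: centre of its underside; z is its axis, pointing up
- plate (a point): centre of the upper face of the copper contact plate (84 mm diameter) on the discharge station, 20 mm above the bench; the capacitor stands on it. The station is a fixed grey base 150 x 230 mm, 16 mm high, with the plate near one end and the plunger 124 mm away near the other end; a brass load resistor up to 41 mm high runs along one long edge, its face 54 mm from the plate's centre
- plunger_top (a point): centre of the flat top of the red plunger head (46 mm diameter, 18 mm thick), 108 mm above the bench when up; it moves straight down with the plunger. Under it is a black housing 76 x 76 mm whose top is 60 mm above the bench
- plunger (a joint): how far the plunger is pressed, m: 0 is fully up, 0.020 is down at its stop; a spring pushes it up, about 4 N at the top and 10 N at the stop
- crate: fixed yellow open crate, 184 x 184 mm, 60 mm high, 5 mm walls and floor, 2 x 2 cells about 84 mm wide, cell centres 44 mm from the crate's centre along its x and y. Origin: centre of its underside; x and y run along its sides, z up
- cell_pad: flat green disc, 64 mm diameter, 1 mm thick, look only, on the floor of the one empty cell (at that cell's centre; the floor is 5 mm above the bench). Origin: centre of its underside
- stored_a: a black capacitor of the same size as the blue one, standing in a cell of the crate; leave it there. Origin: centre of its underside
- stored_b: a black capacitor of the same size as the blue one, standing in a cell of the crate; leave it there. Origin: centre of its underside
- stored_c: a black capacitor of the same size as the blue one, standing in a cell of the crate; leave it there. Origin: centre of its underside
- spool: grey spool, 66 mm diameter, 60 mm high, standing on the bench; leave it. Origin: centre of its underside
- bottle: closed amber bottle with a white cap, 58 mm diameter, 130 mm tall, standing on the bench; leave it. Origin: centre of its underside
There are look-alikes about, which are no part of the job. Several things look just like the capacitor: the one meant starts farthest to the robot's right.

How it is judged:
By the outcome, as a careful person would: the job done as asked, in the order asked, and still so for the second after the job is handed in, with the robot touching nothing.
It also fails if it takes over 62 s, if anything falls off the work surface, if the arm or the gripper's body presses on something with over 40 N, if the wrist force passes 120 N, or if a joint passes its speed limit or range.

## Working session

There is one attempt and no reset: what is moved stays moved. The work goes in short steps, Python scripts to look and compute and a shell command to move; the robot and the scene stay as the last step left them, time stands still between calls to the robot, and variables do not carry over. Pictures are saved under pics/ and viewed, about 8 in all and at most 12, crops included, and the job is handed in when it is done.

```bash
mkdir -p pics; ls; cat > h.py <<'E'
from plant import *
import numpy as np, cv2
def cam(n):
    c=camera_params(n); R=cv2.Rodrigues(np.array(c["rvec"],float))[0]; return c,R,np.array(c["tvec"],float).ravel()
def cloud(n,depth,c=None):
    p,R,t=c or cam(n)
    v,u=np.mgrid[:384,:512]
    P=np.stack([(u-p["cx"])/p["fx"]*depth,(v-p["cy"])/p["fy"]*depth,depth],-1)
    W=(P-t)@R; W[depth<=0]=np.nan; return W
def rayz(n,uv,z):
    p,R,t=cam(n); d=R.T@np.array([(uv[0]-p["cx"])/p["fx"],(uv[1]-p["cy"])/p["fy"],1]); o=-R.T@t
    return o+d*(z-o[2])/d[2]
E
python3 - <<'E'
from h import *
o=get_obs(); print(o)
ims=[]
for n in ["scene","side","wrist"]:
    c=cam(n); im,d=snapshot(n); np.savez(f"{n}.npz",im=im,d=d,W=cloud(n,d,c)); W=cloud(n,d,c)
    cv2.imwrite(f"pics/{n}0.png",cv2.resize(im[...,::-1],(768,576)))
    for t in ["capacitor","plate","plunger_top","crate","cell_pad","stored_a","spool","bottle"]:
        for b in boxes_of(n,t):
            if b["confidence"]>.3:
                u,v=np.round(b["xy"]).astype(int); print(n,t,(u,v),round(b["confidence"],2),np.round(W[v,u],3))
E
```

```text
pics
{'clock': 0.0, 'joint_pos': array([-5.81505028e+01,  2.05908061e+01,  6.33133680e-01, -2.14366953e-02,
       -7.01357791e+01, -1.65074845e+01]), 'qvel': array([ 0.02437583, -0.0511681 , -0.05856317,  0.01557305, -0.00582579,
        0.02351041]), 'tau': array([-2.29553414e-03, -5.82726073e+01,  2.93044996e+01,  6.99730843e+00,
        6.79521851e-03, -1.35986215e-04]), 'tool_pos': array([ 0.17844533, -0.65046746,  0.22562079]), 'orientation': array([ 94.34021704,  89.90439972, 109.67492928]), 'force': array([ 0.30870877,  0.05470854, -0.27099974]), 'moment': array([-0.04886526,  0.01988418,  0.00261049]), 'opening': 0.08758036428476221}
scene capacitor (np.int64(301), np.int64(208)) 0.72 [0.645 0.072 0.076]
scene capacitor (np.int64(255), np.int64(212)) 0.63 [ 0.575 -0.018  0.063]
scene plate (np.int64(329), np.int64(177)) 0.55 [0.527 0.304 0.013]
scene plunger_top (np.int64(343), np.int64(150)) 0.71 [0.547 0.326 0.107]
scene crate (np.int64(149), np.int64(260)) 0.57 [ 0.538 -0.297  0.034]
scene cell_pad (np.int64(161), np.int64(255)) 0.47 [ 0.513 -0.255  0.007]
scene stored_a 
[... 567 characters left out ...]
 (np.int64(237), np.int64(113)) 0.62 [0.538 0.322 0.109]
side plunger_top (np.int64(239), np.int64(113)) 0.49 [0.544 0.323 0.108]
side crate (np.int64(237), np.int64(342)) 0.67 [ 0.492 -0.335  0.052]
side cell_pad (np.int64(257), np.int64(312)) 0.83 [ 0.536 -0.251  0.006]
side stored_a (np.int64(212), np.int64(344)) 0.86 [ 0.45  -0.359  0.102]
side stored_a (np.int64(212), np.int64(301)) 0.78 [ 0.452 -0.274  0.102]
side stored_a (np.int64(264), np.int64(337)) 0.7 [ 0.54  -0.358  0.105]
side spool (np.int64(313), np.int64(212)) 0.83 [ 0.695 -0.02   0.042]
side spool (np.int64(257), np.int64(312)) 0.41 [ 0.536 -0.251  0.006]
side bottle (np.int64(201), np.int64(218)) 0.7 [ 0.431 -0.04   0.078]
```

View pics/scene0.png

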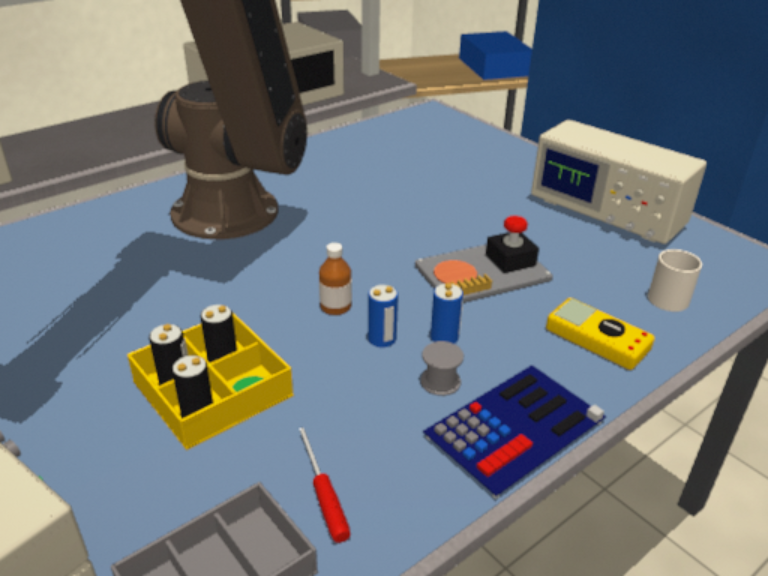

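View pics/side0.png

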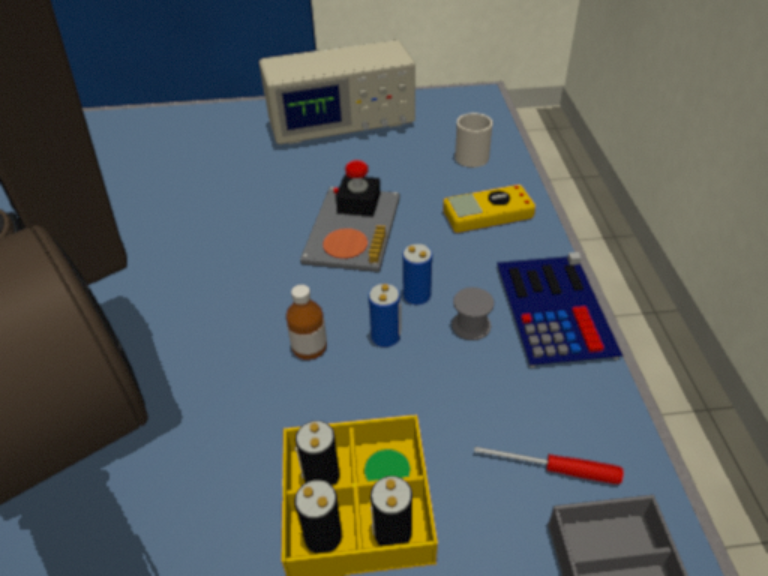

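The scene shows two blue capacitors, at (382,315) and (447,313). The right-most one, with the lower y, is at about (0.56,-0.02). The plate is at (456,272), the plunger at (515,224) and the green cell at (250,385). Next I'll measure these precisely.

```bash
cat > m.py <<'E'
from h import *
from scipy.optimize import least_squares
D={n:np.load(n+".npz") for n in ["scene","side"]}
def pts(n,f,roi=None):
    im,W=D[n]["im"],D[n]["W"]; h=cv2.cvtColor(im,cv2.COLOR_RGB2HSV).astype(int)
    m=f(h[...,0],h[...,1],h[...,2],W[...,0],W[...,1],W[...,2]); return W[m]
def circ(P,r):
    s=least_squares(lambda c:np.hypot(P[:,0]-c[0],P[:,1]-c[1])-r,np.nanmedian(P[:,:2],0),loss="soft_l1",f_scale=.002); return s.x
for n in D:
    near=lambda x,y,cx,cy,r:np.hypot(x-cx,y-cy)<r
    for nm,(cx,cy),r,(z0,z1) in [("cap",(.553,-.025),.025,(.015,.094)),("cap2",(.63,.07),.025,(.015,.094)),("bottle",(.43,-.045),.029,(.01,.07))]:
        P=pts(n,lambda h,s,v,x,y,z:near(x,y,cx,cy,.042)&(z>z0)&(z<z1))
        T=pts(n,lambda h,s,v,x,y,z:near(x,y,cx,cy,.042)&(z>.094)&(z<.112))
        # outer surface fit from camera-facing side
        p,R,t=cam(n); o=-R.T@t; dv=o[:2]-np.array([cx,cy]); dv/=np.linalg.norm(dv)
        P0=P; s=least_squares(lambda c:np.hypot(P0[:,0]-c[0],P0[:,1]-c[1])-r,np.median(P[:,:2],0)-dv*.02,loss="soft_l1",f_scale=.002)
        print(n,nm,len(P),s.x.round(4),"top",len(T),T.mean(0).round(4) if len(T) else "", ((T.max(0)+T.min(0))/2).round(4) if len(T) else "")
    def rep(nm,f):
        P=pts(n,f)
        if len(P)<3: print(n,nm,"few");return
        e,_=cv2.minEnclosingCircle(P[:,:2].astype(np.float32)),0
        print(n,nm,len(P),P.mean(0).round(4),"mid",((P.max(0)+P.min(0))/2).round(4),"ext",(P.max(0)-P.min(0)).round(3))
    rep("plate",lambda h,s,v,x,y,z:(z>.012)&(z<.028)&((h<12)|(h>172))&(s>110)&near(x,y,.53,.26,.08))
    rep("plunger",lambda h,s,v,x,y,z:(z>.102)&(z<.114)&((h<10)|(h>170))&(s>110)&near(x,y,.54,.33,.15))
    rep("housing",lambda h,s,v,x,y,z:(z>.055)&(z<.064)&(v<90)&near(x,y,.54,.34,.1))
    rep("pad",lambda h,s,v,x,y,z:(z>0)&(z<.012)&(h>45)&(h<80)&(s>110)&near(x,y,.53,-.25,.1))
    rep("spool",lambda h,s,v,x,y,z:(z>.055)&(z<.066)&near(x,y,.70,-.02,.06))
    for nm,(x0,y0) in dict(a=(.45,-.36),b=(.45,-.274),c=(.54,-.358)).items():
        rep("st_"+nm,lambda h,s,v,x,y,z:(z>.092)&(z<.112)&near(x,y,x0,y0,.04))
    P=pts(n,lambda h,s,v,x,y,z:(z>.056)&(z<.064)&(h>18)&(h<35)&(s>120)&near(x,y,.50,-.31,.2))
    r=cv2.minAreaRect(P[:,:2].astype(np.float32)); print(n,"crate rim",len(P),r)
    P=pts(n,lambda h,s,v,x,y,z:(z>.010)&(z<.022)&(s<70)&near(x,y,.54,.31,.2))
    r=cv2.minAreaRect(P[:,:2].astype(np.float32)); print(n,"base",len(P),r)
E
python3 m.py
```

```text
scene cap 458 [ 0.5574 -0.0032] top 179 [ 0.5608 -0.0076  0.0989] [ 0.5575 -0.0061  0.1007]
scene cap2 493 [0.6208 0.0855] top 191 [0.6245 0.082  0.0987] [0.6225 0.0842 0.1008]
scene bottle 284 [ 0.4319 -0.0119] top 81 [ 0.4404 -0.0199  0.1015] [ 0.4384 -0.0182  0.1027]
scene plate 284 [0.4998 0.2257 0.019 ] mid [0.4969 0.2255 0.0185] ext [0.081 0.084 0.009]
scene plunger 106 [0.5402 0.3364 0.1063] mid [0.5398 0.3383 0.1062] ext [0.043 0.044 0.008]
scene housing 251 [0.5447 0.3307 0.0586] mid [0.5388 0.336  0.0593] ext [0.087 0.085 0.009]
scene pad 91 [ 0.5135 -0.2491  0.0049] mid [ 0.5122 -0.2474  0.0047] ext [0.021 0.048 0.008]
scene spool 417 [ 7.038e-01 -5.000e-04  5.910e-02] mid [0.7017 0.0009 0.0597] ext [0.068 0.067 0.009]
scene st_a 273 [ 0.4523 -0.3413  0.1022] mid [ 0.4471 -0.341   0.1016] ext [0.049 0.041 0.019]
scene st_b 257 [ 0.4528 -0.2572  0.1021] mid [ 0.4472 -0.2742  0.1021] ext [0.051 0.079 0.02 ]
scene st_c 346 [ 0.5403 -0.3441  0.1024] mid [ 0.5348 -0.3423  0.1017] ext [0.05  0.048 0.019]
scene crate rim 510 ((0.49274393916130066, -0.2950432300567627), (0.1885665
[... 734 characters left out ...]
73 -0.2459  0.0063] mid [ 0.5373 -0.2436  0.0064] ext [0.061 0.047 0.008]
side spool 432 [ 0.7027 -0.0011  0.0597] mid [7.031e-01 5.000e-04 5.980e-02] ext [0.064 0.069 0.009]
side st_a 584 [ 0.4477 -0.3427  0.1036] mid [ 0.447 -0.341  0.102] ext [0.049 0.042 0.02 ]
side st_b 495 [ 0.4483 -0.2584  0.1035] mid [ 0.4484 -0.2747  0.102 ] ext [0.049 0.077 0.02 ]
side st_c 639 [ 0.5354 -0.3459  0.1037] mid [ 0.5355 -0.343   0.1021] ext [0.049 0.048 0.02 ]
side crate rim 965 ((0.49332284927368164, -0.2960403561592102), (0.18340544402599335, 0.18560847640037537), 0.08684267848730087)
side base 1455 ((0.567686140537262, 0.2662389874458313), (0.2324066311120987, 0.2438320368528366), 74.12403106689453)
```

```bash
cat >> h.py <<'E'
from scipy.spatial.transform import Rotation as Ro
def go(x,y,z,jaw=None):
    o=get_obs(); R=Ro.from_euler("xyz",o["orientation"],degrees=True).as_matrix(); p=np.array(o["tool_pos"])
    a=np.degrees(np.arctan2(R[1,1],R[0,1]))
    print("t",round(o["clock"],2),"pos",p.round(4),"jaw",round(a,2),"F",np.round(o["force"],1),"open",round(o["opening"],4),"x-axis",R[:,0].round(3),"j6",round(o["joint_pos"][5],1))
    if jaw is not None:
        da=(jaw-a+90)%180-90; print("twist rad",round(-np.radians(da),4)) # x down: + twist lowers world angle
    d=np.array([x,y,z])-p; print("tool mm now",(R.T@d*1000).round(1))
    if jaw is not None: print("after twist",((R@Ro.from_rotvec([-np.radians(da),0,0]).as_matrix()).T@d*1000).round(1))
E
python3 -c "
from h import *
import plant; print([n for n in dir(plant) if n[0]!='_'], getattr(plant,'tcp_to_grasp',None))
go(.5585,-.0035,.225,135)"
```

```text
['PlanningError', 'boxes_of', 'camera_params', 'close_job', 'get_obs', 'snapshot', 'tcp_to_grasp'] 0.0188
t 1.35 pos [ 0.1786 -0.6509  0.2266] jaw 105.34 F [-0.5 -0.3 -0.1] open 0.0879 x-axis [-0. -0. -1.] j6 -16.5
twist rad -0.5176
tool mm now [  1.6 523.8 537.7]
after twist [  1.6 189.2 726.5]
```

```bash
python3 -m pendant '[{"claw":80,"linear":[0,0,0],"twist":-0.1035},{"claw":80,"linear":[0,0,0],"twist":-0.1035},{"claw":80,"linear":[0,0,0],"twist":-0.1035},{"claw":80,"linear":[0,0,0],"twist":-0.1035},{"claw":80,"linear":[0,0,0],"twist":-0.1035},{"claw":80,"linear":[0,9.5,36],"twist":0},{"claw":80,"linear":[0,9.5,36],"twist":0},{"claw":80,"linear":[0,9.5,36],"twist":0},{"claw":80,"linear":[0,9.5,36],"twist":0},{"claw":80,"linear":[0,9.5,36],"twist":0}]' 
python3 -m pendant '[{"claw":80,"linear":[0,9.5,36],"twist":0},{"claw":80,"linear":[0,9.5,36],"twist":0},{"claw":80,"linear":[0,9.5,36],"twist":0},{"claw":80,"linear":[0,9.5,36],"twist":0},{"claw":80,"linear":[0,9.5,36],"twist":0},{"claw":80,"linear":[0,9.5,36],"twist":0},{"claw":80,"linear":[0,9.5,36],"twist":0},{"claw":80,"linear":[0,9.5,36],"twist":0},{"claw":80,"linear":[0,9.5,36],"twist":0},{"claw":80,"linear":[0,9.5,36],"twist":0}]' 
python3 -c "
from h import *
go(.5585,-.0035,.225,135)
n='wrist';c=cam(n);im,d=snapshot(n);W=cloud(n,d,c);np.savez('wrist.npz',im=im,d=d,W=W);cv2.imwrite('pics/wrist1.png',im[...,::-1])
h=cv2.cvtColor(im,cv2.COLOR_RGB2HSV).astype(int)
m=(W[...,2]>.09)&(W[...,2]<.112)
k,l,s,ce=cv2.connectedComponentsWithStats(m.astype(np.uint8))
for i in range(1,k):
  if s[i,4]>80: P=W[l==i]; print(ce[i].round(),s[i,4],P.mean(0).round(4),((P.max(0)+P.min(0))/2).round(4),(P.max(0)-P.min(0)).round(3))
"
```

```text
clock: 2.18
tool_pos: [0.2727, -0.4887, 0.2266]
orientation: [-93.7, 90.0, -48.7]
force: [1.1, 0.5, 0.8]
opening: 0.0798
clock: 3.02
tool_pos: [0.4603, -0.1665, 0.227]
orientation: [-45.0, 89.9, -0.0]
force: [0.7, -0.4, 0.5]
opening: 0.0797
t 3.02 pos [ 0.4603 -0.1665  0.227 ] jaw 135.01 F [ 0.7 -0.4  0.5] open 0.0797 x-axis [ 0.001 -0.    -1.   ] j6 -48.2
twist rad 0.0001
tool mm now [  2.2  45.9 184.7]
after twist [  2.2  45.9 184.7]
[145.  57.] 2436 [ 0.4457 -0.3325  0.1038] [ 0.4466 -0.3346  0.1007] [0.049 0.05  0.021]
[ 87. 119.] 2162 [ 0.5323 -0.338   0.1034] [ 0.5351 -0.3403  0.1006] [0.05  0.05  0.021]
[208. 121.] 1922 [ 0.4466 -0.25    0.1043] [ 0.4476 -0.2503  0.1008] [0.05  0.049 0.022]
```

View pics/wrist1.png

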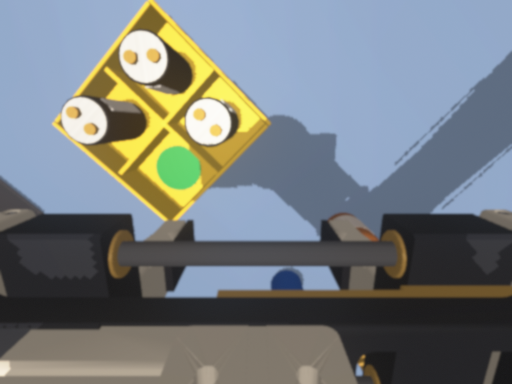

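The wrist camera looks back at the crate: the green disc is at (178,167) in the empty cell, between the caps at (90,119) and (210,121). The path is clear, so I'll continue to the capacitor.

```bash
python3 -m pendant '[{"claw":80,"linear":[0,9.2,37],"twist":0},{"claw":80,"linear":[0,9.2,37],"twist":0},{"claw":80,"linear":[0,9.2,37],"twist":0},{"claw":80,"linear":[0,9.2,37],"twist":0},{"claw":80,"linear":[0,9.1,36.7],"twist":0},{"claw":80,"linear":[28,0,0],"twist":0},{"claw":80,"linear":[28,0,0],"twist":0},{"claw":80,"linear":[28,0,0],"twist":0},{"claw":80,"linear":[0,0,0],"twist":0},{"claw":80,"linear":[0,0,0],"twist":0}]' 
python3 -c "
from h import *
go(.5585,-.0035,.065,135)
W=np.load('wrist.npz');im=W['im'];W=W['W'];h=cv2.cvtColor(im,cv2.COLOR_RGB2HSV).astype(int)
m=(h[...,0]>45)&(h[...,0]<80)&(h[...,1]>110)&(W[...,2]<.02);P=W[m];print('pad',P.mean(0),(P.max(0)+P.min(0))/2,P.max(0)-P.min(0))
m=(h[...,0]>18)&(h[...,0]<35)&(h[...,1]>120)&(abs(W[...,2]-.06)<.004);P=W[m];print(cv2.minAreaRect(P[:,:2].astype(np.float32)))
n='side';im,d=snapshot(n);cv2.imwrite('pics/side1.png',cv2.resize(im[130:260,170:360,::-1],None,fx=3,fy=3))
"
```

```text
clock: 3.9
tool_pos: [0.5572, -0.0057, 0.1419]
orientation: [160.0, 89.8, -155.0]
force: [0.7, 0.7, 0.1]
opening: 0.0798
t 3.9 pos [ 0.5572 -0.0057  0.1419] jaw 135.01 F [0.7 0.7 0.1] open 0.0798 x-axis [-0.003 -0.001 -1.   ] j6 -64.6
twist rad 0.0001
tool mm now [76.9  0.5  2.7]
after twist [76.9  0.5  2.7]
pad [ 0.53687323 -0.24941867  0.00592941] [ 0.53789129 -0.24945603  0.00604941] [0.06019097 0.06024568 0.0050144 ]
((0.49291712045669556, -0.29334065318107605), (0.18312181532382965, 0.18270182609558105), 0.08747012168169022)
```

View pics/side1.png

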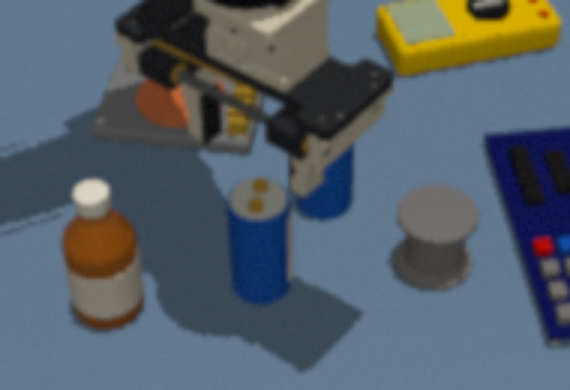

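The fingertips straddle the chosen capacitor at (260,240), and the neighbouring one is clear behind them. I'll descend and grip.

```bash
python3 -m pendant '[{"claw":80,"linear":[19,0,2],"twist":0},{"claw":80,"linear":[19,0,0],"twist":0},{"claw":80,"linear":[19,0,0],"twist":0},{"claw":80,"linear":[19,0,0],"twist":0},{"claw":80,"linear":[0,0,0],"twist":0},{"claw":45,"linear":[0,0,0],"twist":0},{"claw":45,"linear":[0,0,0],"twist":0},{"claw":45,"linear":[0,0,0],"twist":0},{"claw":45,"linear":[0,0,0],"twist":0},{"claw":45,"linear":[0,0,0],"twist":0}]' 
python3 -m pendant '[{"claw":45,"linear":[0,0,0],"twist":0},{"claw":45,"linear":[0,0,0],"twist":0},{"claw":45,"linear":[0,0,0],"twist":0},{"claw":45,"linear":[0,0,0],"twist":0},{"claw":45,"linear":[-15,0,0],"twist":0},{"claw":45,"linear":[-25,0,0],"twist":0},{"claw":45,"linear":[-30,0,0],"twist":0},{"claw":45,"linear":[-30,0,0],"twist":0},{"claw":45,"linear":[0,0,0],"twist":0},{"claw":45,"linear":[0,0,0],"twist":0}]' 
python3 -c "
from h import *
n='side';im,d=snapshot(n);cv2.imwrite('pics/side2.png',cv2.resize(im[80:260,170:360,::-1],None,fx=3,fy=3))
go(.507,.220,.165,135)"
```

```text
clock: 4.78
tool_pos: [0.5599, -0.0037, 0.0677]
orientation: [-27.7, 89.9, 17.3]
force: [-1.6, 1.7, 0.1]
opening: 0.0526
clock: 5.62
tool_pos: [0.56, -0.0036, 0.168]
orientation: [-21.5, 89.8, 23.5]
force: [-0.5, -0.4, -3.5]
opening: 0.0495
t 5.67 pos [ 0.5588 -0.0038  0.1663] jaw 134.97 F [ 0.3 -0.4 -3.2] open 0.049 x-axis [-0.     0.001 -1.   ] j6 -64.7
twist rad -0.0005
tool mm now [  1.4 194.9 121.5]
after twist [  1.4 194.9 121.6]
```

View pics/side2.png

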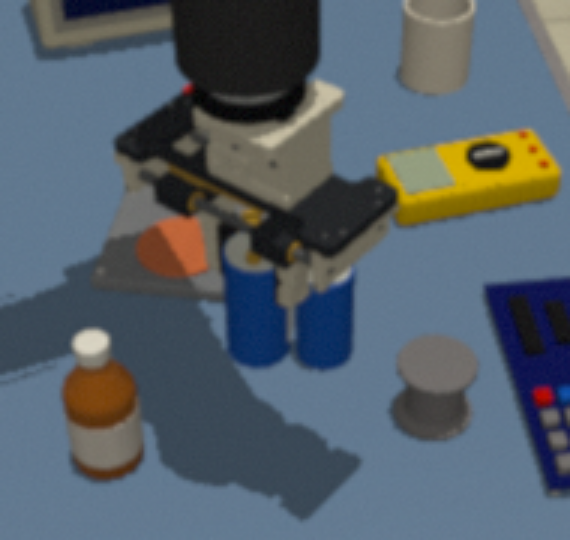

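The capacitor is gripped upright and lifted, with its base at (258,355) and the look-alike standing beside it at (325,310). Moving to the plate.

```bash
python3 -m pendant '[{"claw":45,"linear":[0,15,9],"twist":0},{"claw":45,"linear":[0,28,17.5],"twist":0},{"claw":45,"linear":[0,28,17.5],"twist":0},{"claw":45,"linear":[0,28,17.5],"twist":0},{"claw":45,"linear":[0,28,17.5],"twist":0},{"claw":45,"linear":[0,28,17.5],"twist":0},{"claw":45,"linear":[0,28,17.5],"twist":0},{"claw":45,"linear":[0,12,7.5],"twist":0},{"claw":45,"linear":[0,0,0],"twist":0},{"claw":45,"linear":[0,0,0],"twist":0}]' 
python3 -m pendant '[{"claw":45,"linear":[12,0,0],"twist":0},{"claw":45,"linear":[15,0,0],"twist":0},{"claw":45,"linear":[15,0,0],"twist":0},{"claw":45,"linear":[15,0,0],"twist":0},{"claw":45,"linear":[8,0,0],"twist":0},{"claw":45,"linear":[5,0,0],"twist":0},{"claw":45,"linear":[0,0,0],"twist":0},{"claw":45,"linear":[0,0,0],"twist":0},{"claw":45,"linear":[0,0,0],"twist":0},{"claw":45,"linear":[0,0,0],"twist":0}]' 
python3 -c "
from h import *
go(.507,.220,.086,135)
n='scene';im,d=snapshot(n);cv2.imwrite('pics/scene2.png',cv2.resize(im[90:230,240:420,::-1],None,fx=4,fy=4))
"
```

```text
clock: 6.5
tool_pos: [0.5062, 0.2201, 0.1648]
orientation: [171.4, 89.8, -143.5]
force: [0.3, -0.2, -3.0]
opening: 0.0492
clock: 7.33
tool_pos: [0.5078, 0.2202, 0.0974]
orientation: [-7.2, 89.9, 37.8]
force: [0.5, -0.5, -2.8]
opening: 0.0494
t 7.33 pos [0.5078 0.2202 0.0974] jaw 135.0 F [ 0.5 -0.5 -2.8] open 0.0494 x-axis [ 0.001  0.001 -1.   ] j6 -88.7
twist rad -0.0001
tool mm now [11.4  0.5 -0.7]
after twist [11.4  0.5 -0.7]
```

View pics/scene2.png

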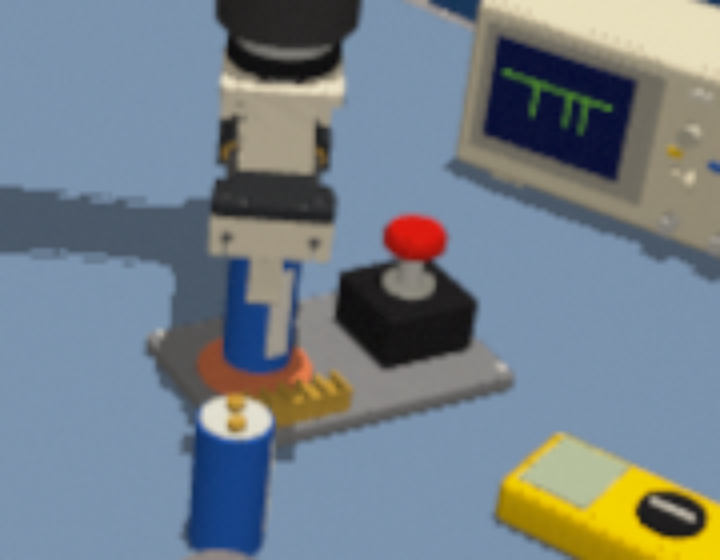

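The capacitor, base at (258,362), hangs just over the plate, whose centre is at (255,368), and clears the resistor. Lowering gently.

```bash
python3 -m pendant '[{"claw":45,"linear":[4,0,0],"twist":0},{"claw":45,"linear":[2.5,0,0],"twist":0},{"claw":45,"linear":[1.5,0,0],"twist":0},{"claw":45,"linear":[1,0,0],"twist":0},{"claw":45,"linear":[1,0,0],"twist":0},{"claw":45,"linear":[0.5,0,0],"twist":0},{"claw":45,"linear":[0,0,0],"twist":0},{"claw":45,"linear":[0,0,0],"twist":0},{"claw":45,"linear":[0,0,0],"twist":0},{"claw":45,"linear":[0,0,0],"twist":0}]'
```

```text
clock: 8.22
tool_pos: [0.5076, 0.2203, 0.0874]
orientation: [-16.7, 89.9, 28.3]
force: [-4.5, 0.0, 10.1]
opening: 0.0493
```

Contact: the force went from -2.8 N to +10 N. Releasing and rising.

```bash
python3 -m pendant '[{"claw":52,"linear":[-0.5,0,0],"twist":0},{"claw":58,"linear":[0,0,0],"twist":0},{"claw":70,"linear":[0,0,0],"twist":0},{"claw":80,"linear":[0,0,0],"twist":0},{"claw":80,"linear":[0,0,0],"twist":0},{"claw":80,"linear":[0,0,0],"twist":0},{"claw":80,"linear":[-15,0,0],"twist":0},{"claw":80,"linear":[-25,0,0],"twist":0},{"claw":80,"linear":[-30,0,0],"twist":0},{"claw":80,"linear":[0,0,0],"twist":0}]'
python3 -c "
from h import *
go(.5395,.3375,.135,135)
n='side';c=cam(n);im,d=snapshot(n);W=cloud(n,d,c)
n2='scene';c=cam(n2);im2,d2=snapshot(n2);W2=cloud(n2,d2,c)
cv2.imwrite('pics/s3.png',np.hstack([cv2.resize(q[...,::-1],None,fx=3,fy=3) for q in (im[70:200,180:310],im2[100:230,265:395])]))
for W in (W,W2):
  m=(np.hypot(W[...,0]-.508,W[...,1]-.220)<.05)&(abs(W[...,2]-.12)<.009);P=W[m];print(len(P),P.mean(0),(P.max(0)+P.min(0))/2,P.max(0)-P.min(0))
"
```

```text
clock: 9.05
tool_pos: [0.5101, 0.2215, 0.1621]
orientation: [-15.1, 89.5, 29.9]
force: [1.5, 1.6, 0.6]
opening: 0.0796
t 9.05 pos [0.5101 0.2215 0.1621] jaw 135.06 F [1.5 1.6 0.6] open 0.0796 x-axis [ 0.007  0.004 -1.   ] j6 -88.7
twist rad 0.0011
tool mm now [ 27.7  61.2 102.7]
after twist [ 27.7  61.3 102.6]
195 [0.50726656 0.21396261 0.1181513 ] [0.5078314  0.21733818 0.11878983] [0.04796993 0.05135801 0.01551214]
149 [0.51031243 0.21358436 0.11777895] [0.50775899 0.2160687  0.1179538 ] [0.04772405 0.05077674 0.01378864]
```

View pics/s3.png

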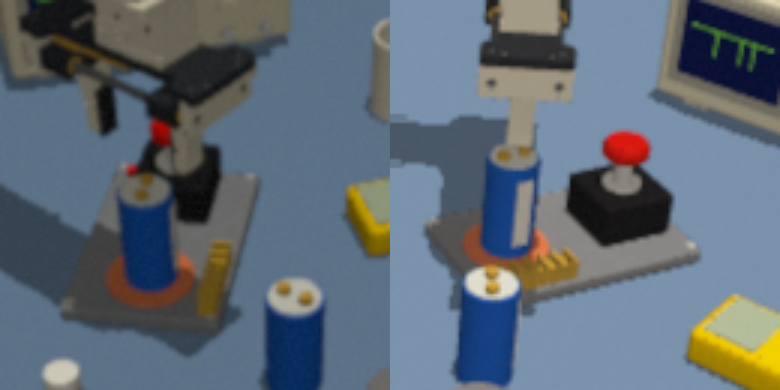

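The capacitor stands upright, alone, on the plate in both views. Next the plunger, with the fingers closed.

```bash
python3 -m pendant '[{"claw":80,"linear":[-5,12,21],"twist":0},{"claw":80,"linear":[0,12,21],"twist":0},{"claw":40,"linear":[0,12,21],"twist":0},{"claw":0,"linear":[0,12,21],"twist":0},{"claw":0,"linear":[0,12.5,21],"twist":0},{"claw":0,"linear":[0,0,0],"twist":0},{"claw":0,"linear":[0,0,0],"twist":0},{"claw":0,"linear":[15,0,0],"twist":0},{"claw":0,"linear":[15,0,0],"twist":0},{"claw":0,"linear":[0,0,0],"twist":0}]'
python3 -m pendant '[{"claw":0,"linear":[0,0,0],"twist":0},{"claw":0,"linear":[0,0,0],"twist":0},{"claw":0,"linear":[0,0,0],"twist":0},{"claw":0,"linear":[0,0,0],"twist":0},{"claw":0,"linear":[0,0,0],"twist":0},{"claw":0,"linear":[0,0,0],"twist":0},{"claw":0,"linear":[0,0,0],"twist":0},{"claw":0,"linear":[0,0,0],"twist":0},{"claw":0,"linear":[0,0,0],"twist":0},{"claw":0,"linear":[0,0,0],"twist":0}]'
python3 -c "
from h import *
go(.5395,.3375,.088,135)"
```

```text
clock: 9.98
tool_pos: [0.5368, 0.3347, 0.1279]
orientation: [173.0, 89.7, -142.0]
force: [-0.7, -0.2, -0.8]
opening: 0.0318
clock: 10.82
tool_pos: [0.5388, 0.337, 0.1316]
orientation: [144.3, 90.0, -170.7]
force: [-0.5, 0.3, -0.3]
opening: 0.0005
t 10.82 pos [0.5388 0.337  0.1316] jaw 135.0 F [-0.5  0.3 -0.3] open 0.0005 x-axis [-0. -0. -1.] j6 -94.6
twist rad -0.0
tool mm now [43.6 -0.1  0.9]
after twist [43.6 -0.1  0.9]
```

```bash
python3 -m pendant '[{"claw":0,"linear":[10,0,0],"twist":0},{"claw":0,"linear":[8,0,0],"twist":0},{"claw":0,"linear":[5,0,0],"twist":0},{"claw":0,"linear":[5,0,0],"twist":0},{"claw":0,"linear":[5,0,0],"twist":0},{"claw":0,"linear":[4,0,0],"twist":0},{"claw":0,"linear":[3,0,0],"twist":0},{"claw":0,"linear":[2,0,0],"twist":0},{"claw":0,"linear":[0,0,0],"twist":0},{"claw":0,"linear":[0,0,0],"twist":0}]'
```

```text
clock: 11.65
tool_pos: [0.5383, 0.3365, 0.0897]
orientation: [-172.5, 89.9, -127.5]
force: [-5.1, -1.6, 8.0]
opening: 0.0002
```

```bash
python3 -m pendant '[{"claw":0,"linear":[1,0,0],"twist":0},{"claw":0,"linear":[1,0,0],"twist":0},{"claw":0,"linear":[0,0,0],"twist":0},{"claw":0,"linear":[0,0,0],"twist":0},{"claw":0,"linear":[0,0,0],"twist":0},{"claw":0,"linear":[0,0,0],"twist":0},{"claw":0,"linear":[0,0,0],"twist":0},{"claw":0,"linear":[0,0,0],"twist":0},{"claw":0,"linear":[0,0,0],"twist":0},{"claw":0,"linear":[0,0,0],"twist":0}]'
```

```text
clock: 12.48
tool_pos: [0.5384, 0.3366, 0.0883]
orientation: [-163.2, 90.0, -118.2]
force: [-6.3, -1.8, 12.8]
opening: 0.0005
```

```bash
python3 -m pendant '[{"claw":0,"linear":[1,0,0],"twist":0},{"claw":0,"linear":[1,0,0],"twist":0},{"claw":0,"linear":[0,0,0],"twist":0},{"claw":0,"linear":[0,0,0],"twist":0},{"claw":0,"linear":[0,0,0],"twist":0},{"claw":0,"linear":[0,0,0],"twist":0},{"claw":0,"linear":[0,0,0],"twist":0},{"claw":0,"linear":[0,0,0],"twist":0},{"claw":0,"linear":[0,0,0],"twist":0},{"claw":0,"linear":[0,0,0],"twist":0}]'; python3 -c "
from h import *
go(.5395,.3375,.088,135)"
```

```text
clock: 13.32
tool_pos: [0.5385, 0.3366, 0.0881]
orientation: [-68.4, 90.0, -23.4]
force: [-10.5, -4.6, 23.6]
opening: 0.0003
t 13.32 pos [0.5385 0.3366 0.0881] jaw 135.04 F [-10.5  -4.6  23.6] open 0.0003 x-axis [ 0.001 -0.    -1.   ] j6 -94.6
twist rad 0.0008
tool mm now [ 0.1 -0.1  1.3]
after twist [ 0.1 -0.1  1.3]
```

The force rises with no further travel, and z = 0.088, so it is at the stop. Holding for over a second and checking by camera.

```bash
for i in 1; do python3 -m pendant '[{"claw":0,"linear":[0.5,0,0],"twist":0},{"claw":0,"linear":[0,0,0],"twist":0},{"claw":0,"linear":[0,0,0],"twist":0},{"claw":0,"linear":[0,0,0],"twist":0},{"claw":0,"linear":[0,0,0],"twist":0},{"claw":0,"linear":[0,0,0],"twist":0},{"claw":0,"linear":[0,0,0],"twist":0},{"claw":0,"linear":[0,0,0],"twist":0},{"claw":0,"linear":[0,0,0],"twist":0},{"claw":0,"linear":[0,0,0],"twist":0}]'; done
python3 -m pendant '[{"claw":0,"linear":[0,0,0],"twist":0},{"claw":0,"linear":[0,0,0],"twist":0},{"claw":0,"linear":[0,0,0],"twist":0},{"claw":0,"linear":[0,0,0],"twist":0},{"claw":0,"linear":[0,0,0],"twist":0},{"claw":0,"linear":[0,0,0],"twist":0},{"claw":0,"linear":[0,0,0],"twist":0},{"claw":0,"linear":[0,0,0],"twist":0},{"claw":0,"linear":[0,0,0],"twist":0},{"claw":0,"linear":[0,0,0],"twist":0}]'
python3 -c "
from h import *
for n in ('scene','side'):
  c=cam(n);im,d=snapshot(n);W=cloud(n,d,c);h=cv2.cvtColor(im,cv2.COLOR_RGB2HSV).astype(int)
  m=((h[...,0]<10)|(h[...,0]>170))&(h[...,1]>110)&(np.hypot(W[...,0]-.5395,W[...,1]-.3375)<.03)&(W[...,2]>.06);P=W[m];print(n,len(P),np.percentile(P[:,2],[5,50,95,100]) if len(P) else '')
  m=(np.hypot(W[...,0]-.508,W[...,1]-.219)<.035)&(W[...,2]>.105)&(W[...,2]<.13);P=W[m];print('cap',len(P),P.mean(0),(P.max(0)+P.min(0))/2,P.max(0)-P.min(0))
  if n=='scene': cv2.imwrite('pics/s4.png',cv2.resize(im[100:230,265:395,::-1],None,fx=4,fy=4))
go(.5395,.3375,.088,135)"
```

```text
clock: 14.15
tool_pos: [0.5386, 0.3366, 0.0881]
orientation: [-56.7, 89.9, -11.7]
force: [-11.7, -4.0, 26.0]
opening: 0.0005
clock: 14.98
tool_pos: [0.5386, 0.3366, 0.0881]
orientation: [-55.9, 89.9, -10.8]
force: [-11.6, -4.7, 26.4]
opening: 0.0004
scene 95 [0.07537723 0.08397342 0.08917623 0.09445855]
cap 190 [0.51168758 0.21274448 0.11609864] [0.50709318 0.21600871 0.11574503] [0.04984437 0.04673146 0.02122995]
side 91 [0.0715738  0.08211451 0.08830688 0.0890742 ]
cap 235 [0.5072946  0.21158249 0.11673459] [0.50768328 0.2166759  0.11579567] [0.04845219 0.0503541  0.02152532]
t 15.08 pos [0.5386 0.3366 0.0881] jaw 135.06 F [-11.3  -5.   26.5] open 0.0006 x-axis [ 0.001 -0.    -1.   ] j6 -94.6
twist rad 0.001
tool mm now [ 0.1 -0.1  1.3]
after twist [ 0.1 -0.1  1.3]
```

View pics/s4.png

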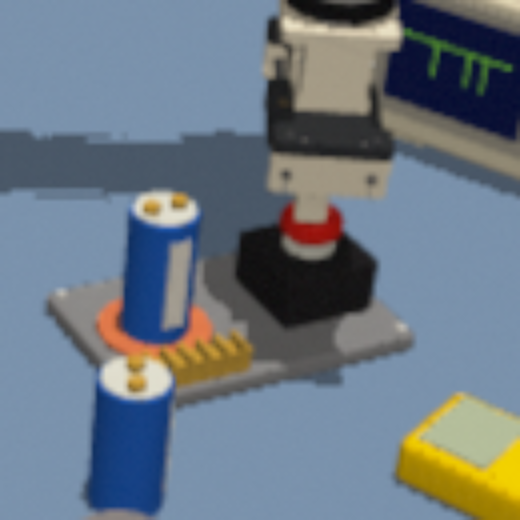

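The plunger head at (312,222) is pressed down to z = 0.088, held for 1.7 s, and the capacitor still stands on the plate. Going back to pick it up.

```bash
python3 -m pendant '[{"claw":0,"linear":[-10,0,0],"twist":0},{"claw":0,"linear":[-25,0,0],"twist":0},{"claw":0,"linear":[-30,0,0],"twist":0},{"claw":80,"linear":[-20,0,0],"twist":0},{"claw":80,"linear":[0,-12,-21],"twist":0},{"claw":80,"linear":[0,-12,-21],"twist":0},{"claw":80,"linear":[0,-12,-21],"twist":0},{"claw":80,"linear":[0,-12,-21],"twist":0},{"claw":80,"linear":[0,-12.5,-21],"twist":0},{"claw":80,"linear":[0,0,0],"twist":0}]'
python3 -m pendant '[{"claw":80,"linear":[0,0,0],"twist":0},{"claw":80,"linear":[0,0,0],"twist":0},{"claw":80,"linear":[0,0,0],"twist":0},{"claw":80,"linear":[0,0,0],"twist":0},{"claw":80,"linear":[0,0,0],"twist":0},{"claw":80,"linear":[0,0,0],"twist":0},{"claw":80,"linear":[0,0,0],"twist":0},{"claw":80,"linear":[0,0,0],"twist":0},{"claw":80,"linear":[0,0,0],"twist":0},{"claw":80,"linear":[0,0,0],"twist":0}]'
python3 -c "
from h import *
go(.508,.220,.086,135)"
```

```text
clock: 15.92
tool_pos: [0.5057, 0.2166, 0.1698]
orientation: [158.9, 89.9, -156.2]
force: [-0.9, -1.0, -1.2]
opening: 0.0416
clock: 16.75
tool_pos: [0.5074, 0.22, 0.1701]
orientation: [-37.5, 90.0, 7.5]
force: [0.2, -0.4, 1.0]
opening: 0.0801
t 16.75 pos [0.5074 0.22   0.1701] jaw 135.0 F [ 0.2 -0.4  1. ] open 0.0801 x-axis [ 0.  0. -1.] j6 -88.7
twist rad -0.0001
tool mm now [84.1 -0.4  0.5]
after twist [84.1 -0.4  0.5]
```

```bash
python3 -m pendant '[{"claw":80,"linear":[20,0,0],"twist":0},{"claw":80,"linear":[25,0,0],"twist":0},{"claw":80,"linear":[20,0,0],"twist":0},{"claw":80,"linear":[12,0,0],"twist":0},{"claw":80,"linear":[6,0,0],"twist":0},{"claw":80,"linear":[0,0,0],"twist":0},{"claw":45,"linear":[0,0,0],"twist":0},{"claw":45,"linear":[0,0,0],"twist":0},{"claw":45,"linear":[0,0,0],"twist":0},{"claw":45,"linear":[0,0,0],"twist":0}]'
python3 -m pendant '[{"claw":45,"linear":[0,0,0],"twist":0},{"claw":45,"linear":[0,0,0],"twist":0},{"claw":45,"linear":[0,0,0],"twist":0},{"claw":45,"linear":[0,0,0],"twist":0},{"claw":45,"linear":[0,0,0],"twist":0},{"claw":45,"linear":[-15,0,0],"twist":0},{"claw":45,"linear":[-30,0,0],"twist":0},{"claw":45,"linear":[-35,0,0],"twist":0},{"claw":45,"linear":[-35,0,0],"twist":0},{"claw":45,"linear":[-5,0,0],"twist":0}]'
python3 -m pendant '[{"claw":45,"linear":[0,0,0],"twist":0},{"claw":45,"linear":[0,0,0],"twist":0},{"claw":45,"linear":[0,0,0],"twist":0},{"claw":45,"linear":[0,0,0],"twist":0},{"claw":45,"linear":[0,0,0],"twist":0},{"claw":45,"linear":[0,0,0],"twist":0},{"claw":45,"linear":[0,0,0],"twist":0},{"claw":45,"linear":[0,0,0],"twist":0},{"claw":45,"linear":[0,0,0],"twist":0},{"claw":45,"linear":[0,0,0],"twist":0}]'
python3 -c "
from h import *
go(.537,-.2505,.208,135)"
```

```text
clock: 17.58
tool_pos: [0.5078, 0.2203, 0.088]
orientation: [-3.9, 89.9, 41.1]
force: [0.1, 0.0, 0.7]
opening: 0.0587
clock: 18.42
tool_pos: [0.5097, 0.221, 0.2129]
orientation: [-15.2, 89.6, 29.8]
force: [0.4, 0.8, -1.4]
opening: 0.0491
clock: 19.25
tool_pos: [0.5074, 0.2199, 0.207]
orientation: [36.1, 90.0, 81.1]
force: [1.1, -0.3, -3.2]
opening: 0.0493
t 19.25 pos [0.5074 0.2199 0.207 ] jaw 134.99 F [ 1.1 -0.3 -3.2] open 0.0493 x-axis [ 0.  0. -1.] j6 -88.7
twist rad -0.0001
tool mm now [  -1.  -353.7 -311.6]
after twist [  -1.  -353.6 -311.7]
```

Gripped and lifted (-3.2 N, opening 49 mm). Carrying it to the crate cell.

```bash
python3 -m pendant '[{"claw":45,"linear":[0,-13.5,-12],"twist":0},{"claw":45,"linear":[0,-27,-24],"twist":0},{"claw":45,"linear":[0,-27,-24],"twist":0},{"claw":45,"linear":[0,-27,-24],"twist":0},{"claw":45,"linear":[0,-27,-24],"twist":0},{"claw":45,"linear":[0,-27,-24],"twist":0},{"claw":45,"linear":[0,-27,-24],"twist":0},{"claw":45,"linear":[0,-27,-24],"twist":0},{"claw":45,"linear":[0,-27,-24],"twist":0},{"claw":45,"linear":[0,-27,-24],"twist":0}]'
python3 -m pendant '[{"claw":45,"linear":[0,-27,-24],"twist":0},{"claw":45,"linear":[0,-27,-24],"twist":0},{"claw":45,"linear":[0,-27,-24],"twist":0},{"claw":45,"linear":[0,-16,-12],"twist":0},{"claw":45,"linear":[0,0,0],"twist":0},{"claw":45,"linear":[0,0,0],"twist":0},{"claw":45,"linear":[0,0,0],"twist":0},{"claw":45,"linear":[0,0,0],"twist":0},{"claw":45,"linear":[0,0,0],"twist":0},{"claw":45,"linear":[0,0,0],"twist":0}]'
python3 -c "
from h import *
go(.537,-.2505,.072,135)
for n in ('scene','side'):
  c=cam(n);im,d=snapshot(n);W=cloud(n,d,c)
  for nm,x,y in (('a',.447,-.340),('b',.448,-.251),('c',.5355,-.341)):
    m=(np.hypot(W[...,0]-x,W[...,1]-y)<.04)&(W[...,2]>.094)&(W[...,2]<.112);P=W[m];print(n,nm,len(P),((P.max(0)+P.min(0))/2).round(4) if len(P) else '')
  if n=='side': cv2.imwrite('pics/s5.png',cv2.resize(im[230:384,160:340,::-1],None,fx=4,fy=3.8))
"
```

```text
clock: 20.08
tool_pos: [0.5273, -0.1244, 0.2074]
orientation: [-40.8, 90.0, 4.2]
force: [0.6, 0.1, -2.6]
opening: 0.0495
clock: 20.92
tool_pos: [0.5368, -0.2498, 0.2073]
orientation: [-45.5, 90.0, -0.4]
force: [-0.0, 0.7, -2.9]
opening: 0.0489
t 20.92 pos [ 0.5368 -0.2498  0.2073] jaw 135.07 F [-0.   0.7 -2.9] open 0.0489 x-axis [ 0. -0. -1.] j6 -38.9
twist rad 0.0013
tool mm now [135.3  -0.6  -0.4]
after twist [135.3  -0.6  -0.4]
scene a 297 [ 0.4478 -0.3367  0.1028]
scene b 205 [ 0.4481 -0.2573  0.103 ]
scene c 335 [ 0.5349 -0.342   0.1023]
side a 629 [ 0.4471 -0.3368  0.1029]
side b 512 [ 0.448  -0.2524  0.103 ]
side c 627 [ 0.5358 -0.3423  0.1031]
```

View pics/s5.png

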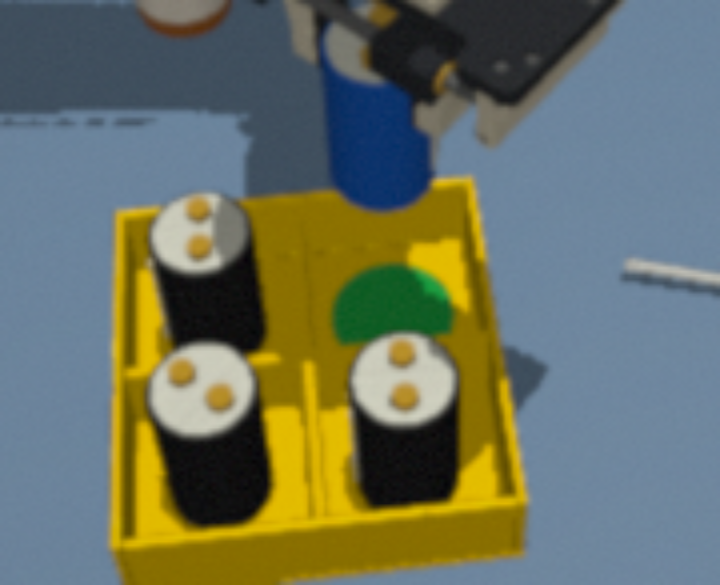

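The capacitor (base at (380,195)) hangs over the green cell, and the stored ones are unmoved. Lowering it.

```bash
python3 -m pendant '[{"claw":45,"linear":[15,0,0],"twist":0},{"claw":45,"linear":[25,0,0],"twist":0},{"claw":45,"linear":[25,0,0],"twist":0},{"claw":45,"linear":[20,0,0],"twist":0},{"claw":45,"linear":[15,0,0],"twist":0},{"claw":45,"linear":[12,0,0],"twist":0},{"claw":45,"linear":[10,0,0],"twist":0},{"claw":45,"linear":[4,0,0],"twist":0},{"claw":45,"linear":[0,0,0],"twist":0},{"claw":45,"linear":[0,0,0],"twist":0}]'
python3 -c "
from h import *
go(.537,-.2505,.072,135)"
```

```text
clock: 21.85
tool_pos: [0.537, -0.2507, 0.0815]
orientation: [-76.7, 90.0, -31.7]
force: [0.5, 0.0, -2.1]
opening: 0.0491
t 21.85 pos [ 0.537  -0.2507  0.0815] jaw 135.01 F [ 0.5  0.  -2.1] open 0.0491 x-axis [ 0. -0. -1.] j6 -38.9
twist rad 0.0003
tool mm now [9.5 0.2 0.1]
after twist [9.5 0.2 0.1]
```

```bash
python3 -m pendant '[{"claw":45,"linear":[3,0,0],"twist":0},{"claw":45,"linear":[2,0,0],"twist":0},{"claw":45,"linear":[1.5,0,0],"twist":0},{"claw":45,"linear":[1,0,0],"twist":0},{"claw":45,"linear":[1,0,0],"twist":0},{"claw":45,"linear":[0.5,0,0],"twist":0},{"claw":45,"linear":[0,0,0],"twist":0},{"claw":45,"linear":[0,0,0],"twist":0},{"claw":45,"linear":[0,0,0],"twist":0},{"claw":45,"linear":[0,0,0],"twist":0}]'
```

```text
clock: 22.68
tool_pos: [0.5368, -0.2507, 0.0726]
orientation: [-70.3, 90.0, -25.3]
force: [-2.6, 1.2, 6.2]
opening: 0.0494
```

Seated: the force changed from -2 N to +6 N at TCP z = 0.0726, as expected. Releasing and rising.

```bash
python3 -m pendant '[{"claw":52,"linear":[0,0,0],"twist":0},{"claw":58,"linear":[0,0,0],"twist":0},{"claw":70,"linear":[0,0,0],"twist":0},{"claw":76,"linear":[0,0,0],"twist":0},{"claw":76,"linear":[0,0,0],"twist":0},{"claw":76,"linear":[0,0,0],"twist":0},{"claw":76,"linear":[-15,0,0],"twist":0},{"claw":76,"linear":[-25,0,0],"twist":0},{"claw":76,"linear":[-35,0,0],"twist":0},{"claw":76,"linear":[-35,0,0],"twist":0}]'
python3 -m pendant '[{"claw":76,"linear":[-20,0,0],"twist":0},{"claw":76,"linear":[-10,0,0],"twist":0},{"claw":76,"linear":[0,0,0],"twist":0},{"claw":76,"linear":[0,0,0],"twist":0},{"claw":76,"linear":[0,0,0],"twist":0},{"claw":76,"linear":[0,0,0],"twist":0},{"claw":76,"linear":[0,0,0],"twist":0},{"claw":76,"linear":[0,0,0],"twist":0},{"claw":76,"linear":[0,0,0],"twist":0},{"claw":76,"linear":[0,0,0],"twist":0}]'
python3 -c "
from h import *
go(.537,-.2505,.2,135)
for n in ('scene','side'):
  c=cam(n);im,d=snapshot(n);W=cloud(n,d,c)
  for nm,x,y in (('a',.447,-.340),('b',.448,-.251),('c',.5355,-.341),('cap',.537,-.2505)):
    m=(np.hypot(W[...,0]-x,W[...,1]-y)<.04)&(W[...,2]>.094)&(W[...,2]<.112);P=W[m];print(n,nm,len(P),((P.max(0)+P.min(0))/2).round(4) if len(P) else '')
  m=(np.hypot(W[...,0]-.7025,W[...,1])<.05)&(abs(W[...,2]-.06)<.006);P=W[m];print('spool',((P.max(0)+P.min(0))/2).round(4))
  cv2.imwrite('pics/f_%s.png'%n,cv2.resize(im[...,::-1],(700,525)))
a,b=[cv2.imread('pics/f_%s.png'%n) for n in ('side','scene')]
cv2.imwrite('pics/f.png',np.hstack([a[180:525,150:550],b[180:525,80:480]]))
"
```

```text
clock: 23.52
tool_pos: [0.5359, -0.2506, 0.1826]
orientation: [127.6, 89.9, 172.6]
force: [0.8, 0.7, 0.5]
opening: 0.0761
clock: 24.35
tool_pos: [0.5366, -0.2507, 0.2117]
orientation: [125.9, 90.0, 170.9]
force: [0.2, -0.2, 0.1]
opening: 0.0759
t 24.35 pos [ 0.5366 -0.2507  0.2117] jaw 134.99 F [ 0.2 -0.2  0.1] open 0.0759 x-axis [-0.001  0.    -1.   ] j6 -38.9
twist rad -0.0001
tool mm now [11.7 -0.2  0.4]
after twist [11.7 -0.2  0.4]
scene a 292 [ 0.446  -0.336   0.1025]
scene b 263 [ 0.4485 -0.2527  0.1025]
scene c 336 [ 0.5358 -0.3422  0.1025]
scene cap 293 [ 0.535  -0.2521  0.103 ]
spool [0.7026 0.0009 0.0588]
side a 634 [ 0.4471 -0.3372  0.1028]
side b 515 [ 0.4481 -0.2529  0.1031]
side c 633 [ 0.5357 -0.3422  0.1029]
side cap 502 [ 0.5357 -0.2529  0.103 ]
spool [0.703  0.0013 0.0593]
```

View pics/f.png

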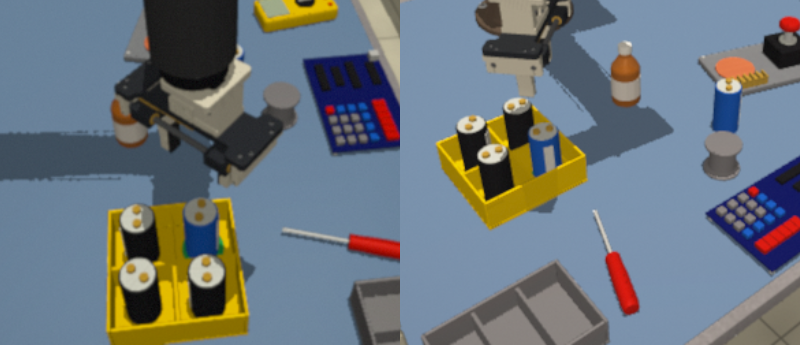

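The blue capacitor stands upright in the green cell at (200,228) in the left view. The stored ones, spool and bottle are in place, and the gripper is clear. Handing in.

```bash
python3 -c "
from plant import *
print(close_job(), get_obs()['clock'])"
```

```text
the job is handed in; nothing more can be done
the job is handed in; nothing more can be done
```

I did all the steps in the order asked and handed the job in at about 24.5 s on the robot's clock, against the 62 s limit; no verdict was reported.

- **Plate:** I picked the right-most blue capacitor, at (0.558, -0.004), set it on the copper plate and let go. It stood there upright and alone in both camera views.
- **Plunger:** I pressed it until the finger tips were at z = 0.088 m, where the force rose (13, then 24, then 26 N) with no further travel. It was held there for at least 1.7 s. I judged the stop from height and force, since the joint itself has no reading.
- **Crate:** I lowered the capacitor into the green-disc cell and released it on contact. It stands upright at about (0.535, -0.2525), 1 to 3 mm from the measured cell centre, with its top at the expected height.

In the last check, the three stored capacitors measured the same as just before the placing, and the spool the same as at the start. The bottle was only checked by eye. The gripper was clear of everything, and no reading disagreed beyond the usual 2–3 mm of camera error.

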